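# Raise the stirrer speed by four clicks and start it

## Robot

A 6-joint arm with a two-finger parallel gripper is mounted at the origin on a cart in front of the work surface, level with it; the furniture and walls round the work are solid. World frame = base frame: x ahead of the robot, y to its left, z up, the work surface at z = 0. Lengths are in mm, angles in rad, forces in N, time in s.
With the tool pointing down it reaches from about 350 to 775 mm from the base axis. Payload 7.3 kg.
Tool frame: the origin (TCP) lies at the very end of the fingers, on their centre line; the grasp point (between the pads) lies 19 mm behind it; x points along the fingers, z is the direction in which the jaws open and shut, and the axes are right-handed (so a half turn about x gives the same grasp; the last joint's range is limited). The gripper opens to 92 mm and grips with 3 to 60 N. Pads are 19 mm wide; open, the fingers measure 130 mm over their backs; the gripper's body (75 mm by 190 mm) begins 47 mm behind the grasp point.
Start: joints at [-1.494, 0.342, 1.524, -0, 1.275, -0.146], TCP at [116.026, -512.038, 226.741] pointing down, gripper open.
Joint ranges: [-2.53, 2.53], [-0.77, 2.02], [0.04, 2.7], [-1, 4.14], [0.28, 2.66], [-3.11, 3.11]. Speed limits (rad/s): [2.57, 2.57, 3.14, 3.14, 3.14, 3.14].

## Interface

Orientations are given as [roll, pitch, yaw] about the fixed x, y, z axes, in that order (R = Rz(yaw) Ry(pitch) Rx(roll)).
In Python, from plant import * gives the robot as it stands.
- The arm moves only by the tool carry_out, never from a script. Its argument "rows" is a list of rows, each a list of 4 numbers: the shift along the world's x, y, z in mm, then the turn about the world's z in degrees. In form: [[x, y, z, twist], ...]. A call has 1 to 20 rows; each row is the pose to reach, as a shift and turn from the pose measured when the call began; what a row does not reach only later rows make up. A row lasts 1/12 s, in which the tool goes at most 41.7 mm and 7.16 degrees, less where a joint would pass 70% of its speed; a pose out of reach is approached as far as the arm can. A call with a gripper value outside its range is refused whole. "hand" is the finger opening in mm, from 0 to 91.8, set as the call begins (left out, the last holds). The fingers move at their own pace and stop on an object; the grip force is fixed at half the most. Time passes only in rows, so rows that repeat a pose let the fingers close. It gives the time, the measured TCP pose, the force and the opening at its end, in the units of the state.
- get_obs(): the state, without advancing time (a new reading comes with each control period).
- capture(name): name is "side" or "top"; returns the picture (480x640x3 uint8, red, green, blue); there is no depth.
- camera_info(name): a dict with "camera_matrix" (3x3 intrinsics, pixels), "pose" (4x4, takes a point from camera to world coordinates). Camera axes: x right, y down, z forward; pixel columns grow to the right and rows downward; lengths in mm; the calibration is good to about 2 mm. A picture is of the moment at which its call begins. camera_info takes no time and is no camera call.
- close_job(): hands the job in, once; it reports no verdict.
The state is a dict: "time": time; "joint_positions": joint angles; "dq": joint speeds; "tau": joint torques, N m; "tool_pos": TCP position; "tcp_rot": TCP orientation; "contact_force": force on the tool from outside, world axes, zero at the start; "moment": the same for the moment, N m; "grip_width": finger opening in mm.
Only numpy, scipy, OpenCV 4.12 (cv2) and the standard library are available. Lean on these libraries where they do the work, as an engineer would, in place of code of your own. Each camera call takes 0.05 s, during which the arm holds its last target. There are 200 camera calls.

## Task

With a fingertip, push the finger post of the magnetic stirrer's click-stop speed dial round clockwise (seen from above) by exactly four clicks from where it stands now, never past the fourth, then press the start button beside the dial all the way down and let it come up again. Work lightly: do not pinch or force the dial, do not press the button before the dial is set, and leave the beaker on the stirring plate and the things standing around where they are.

Things in the scene. Friction and masses are not known exactly. Their poses are not given: they have to be found in the camera images.
- stirrer: Magnetic stirrer, a white box fixed to the counter, 150 (x) x 220 (y) x 55 mm high; origin at the centre of its underside, z up, own -x side toward the robot at yaw 0. On its top, left (own +y): a white round stirring plate, 112 mm across, 5 mm high, at own (0, 48) mm, the beaker on it. Right: the speed dial at own (18, -58) mm and, nearer the robot, the start button at own (-50, -58) mm.
- dial_center (a point): Centre of the speed dial's flat upper face, on its vertical axis, 71 mm above the counter. The dial is a black ribbed disc 68 mm across and 14 mm high with one finger post standing on it; nine tick marks on the box round it show its click positions.
- post_top (a point): Centre of the top of the dial's finger post: an upright aluminium pin 12 mm in diameter, standing 18 mm above the dial's upper face (so its top is 89 mm above the counter), 25 mm from the dial's axis. It turns with the dial, about its axis.
- speed_dial (a joint): Dial angle in rad, growing clockwise from above; 0: post on the stirrer's own +y side of the axis, 1.571: on its +x side. Clicks every 0.3927 (22.5 deg) from 0 to 3.1416, end stops just beyond; starts at rest in one of the first four. Leaving a click takes 5 to 8 N sideways on the post; half way to the next the dial snaps ahead into it by itself, up to 5 mm ahead of the finger.
- start_top (a point): Centre of the top face of the start button, a round black push button 24 mm across in a grey housing on the stirrer's top, beside the dial on the robot's side. It is pressed straight down.
- start (a joint): Travel of the start button in m: 0 up, 0.006 fully down. A spring returns it; about 4 N presses it fully down. A press counts from 0.004.
- small_beaker: Small glass beaker, 44 mm across and 54 mm high, standing loose on the stirring plate; origin at the centre of its underside, z up. Leave it alone.
- amber_bottle: Amber reagent bottle with a black cap, 50 mm across and 92 mm high, on the counter; origin at the centre of its underside, z up. Leave it alone.
- petri_dish: Covered petri dish, 96 mm across and 16 mm high, on the counter; origin at the centre of its underside, z up. Leave it alone.
- weight: Brass balance weight with a knob, 25 mm across and 34 mm high, on the counter; origin at the centre of its underside, z up. Leave it alone.

How it is judged:
By the outcome, as a careful person would: the job done as asked, in the order asked, and still so for the second after the job is handed in, with the robot touching nothing.
It also fails if it takes over 48 s, if anything falls off the work surface, if the arm or the gripper's body presses on something with over 40 N, if the wrist force passes 120 N, or if a joint passes its speed limit or range.

## Working session

There is one attempt and no reset: what is moved stays moved. The work goes in short steps, Python scripts to look and compute and a tool call to move; the robot and the scene stay as the last step left them, time stands still between calls to the robot, and variables do not carry over. Pictures are saved under pics/ and viewed, about 8 in all and at most 12, crops included, and the job is handed in when it is done.

Besides the shell and the picture viewer there is one more tool, called after "Emit:" by a JSON object that holds its "name" and its "arguments", one argument or row to a line. carry_out: Moves the arm, as the interface text tells. Its arguments: {"type":"object","properties":{"rows":{"type":"array"},"hand":{"type":"number"}},"required":["rows"]}

```bash
mkdir -p pics && ls && cat > h.py <<'E'
from plant import *
import numpy as np, cv2
def ray(cam,u,v,z):
    i=camera_info(cam);K=np.array(i["camera_matrix"]);T=np.array(i["pose"])
    d=T[:3,:3]@np.linalg.solve(K,[u,v,1.]);o=T[:3,3]
    return o+d*(z-o[2])/d[2]
def proj(cam,p):
    i=camera_info(cam);K=np.array(i["camera_matrix"]);T=np.array(i["pose"])
    q=K@(T[:3,:3].T@(np.array(p,float)-T[:3,3]));return q[:2]/q[2]
def snap(cam,name):
    im=cv2.cvtColor(capture(cam),cv2.COLOR_RGB2BGR);cv2.imwrite(f"pics/{name}.png",im);return im
E
python3 - <<'E'
from h import *
o=get_obs();print({k:np.round(o[k],3).tolist() for k in("time","tool_pos","tcp_rot","contact_force","grip_width")})
for c in("top","side"):
    snap(c,c+"0");i=camera_info(c);print(c,np.round(i["pose"],3).tolist(),i["camera_matrix"])
E
```

```text
pics
{'time': 0.0, 'tool_pos': [115.99, -511.597, 226.031], 'tcp_rot': [3.013, 1.569, 1.665], 'contact_force': [0.348, -0.039, 0.018], 'grip_width': 91.768}
top [[0.001, -0.998, 0.065, 393.497], [-1.0, -0.001, 0.014, -108.224], [-0.014, -0.065, -0.998, 1171.803], [0.0, 0.0, 0.0, 1.0]] [[516.67885114   0.         324.56287666]
 [  0.         516.67885114 241.16513907]
 [  0.           0.           1.        ]]
side [[0.977, -0.11, 0.18, 291.415], [-0.21, -0.443, 0.872, -941.746], [-0.017, -0.89, -0.456, 508.929], [0.0, 0.0, 0.0, 1.0]] [[543.4085759    0.         322.95413959]
 [  0.         543.4085759  240.30966909]
 [  0.           0.           1.        ]]
```

View pics/top0.png

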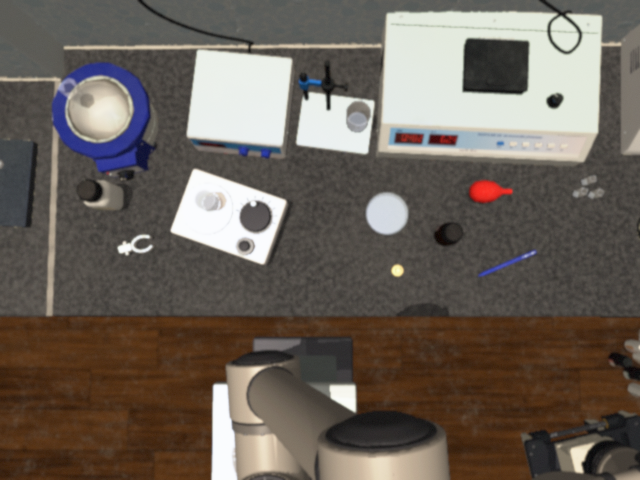

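View pics/side0.png

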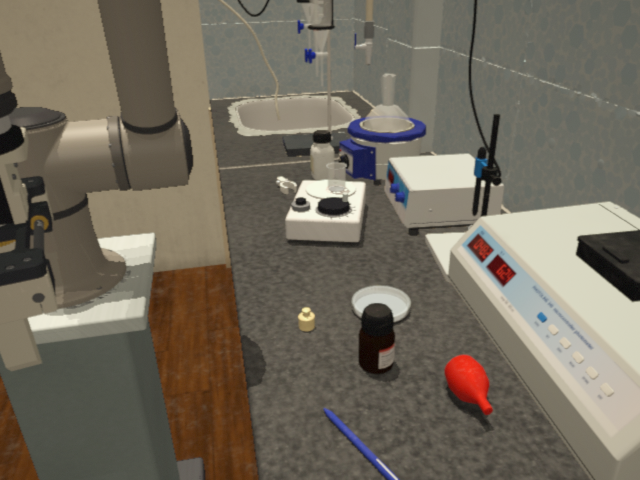

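The top view shows the stirrer at about px (229,218), with the dial at (256,217), the button at (246,246) and the post near (253,204). The side view agrees. I'll measure next.

```bash
python3 - <<'E'
from h import *
im=cv2.imread("pics/top0.png");r=im[160:275,160:300]
m=(r.min(2)>150).astype(np.uint8);m=cv2.morphologyEx(m,cv2.MORPH_CLOSE,np.ones((5,5)))
c=max(cv2.findContours(m,0,2)[0],key=cv2.contourArea)
b=cv2.boxPoints(cv2.minAreaRect(cv2.convexHull(c)))+[160,160]
print("rect",b.round(1).tolist());P=np.array([ray("top",*p,55) for p in b]);print(P.round(1).tolist())
e=[P[(i+1)%4]-P[i] for i in range(4)];print([np.linalg.norm(x).round(1) for x in e],[np.degrees(np.arctan2(x[1],x[0])).round(1) for x in e])
print("centre",P.mean(0))
d=(r.max(2)<70).astype(np.uint8)
for c in cv2.findContours(d,0,2)[0]:
    if cv2.contourArea(c)>30:
        (x,y),rad=cv2.minEnclosingCircle(c);x+=160;y+=160;print("dark",x,y,rad,ray("top",x,y,71).round(1))
cv2.imwrite("pics/crop.png",cv2.resize(im[165:270,165:295],None,fx=6,fy=5.7,interpolation=cv2.INTER_CUBIC)[:600,:800])
s=cv2.imread("pics/side0.png");cv2.imwrite("pics/crops.png",cv2.resize(s[150:250,270:390],None,fx=6,fy=6,interpolation=cv2.INTER_CUBIC))
E
```

```text
rect [[169.3, 231.7], [192.1, 166.7], [286.9, 200.0], [264.1, 265.0]]
[[486.8, 245.9, 55.0], [629.8, 198.6, 55.0], [556.1, -10.1, 55.0], [414.6, 38.4, 55.0]]
[np.float64(150.7), np.float64(221.4), np.float64(149.6), np.float64(219.7)] [np.float64(-18.3), np.float64(-109.5), np.float64(161.1), np.float64(70.8)]
centre [521.81719248 118.2095556   55.        ]
dark 279.0 233.0 35.440189361572266 [482.7   5.   71. ]
```

View pics/crop.png

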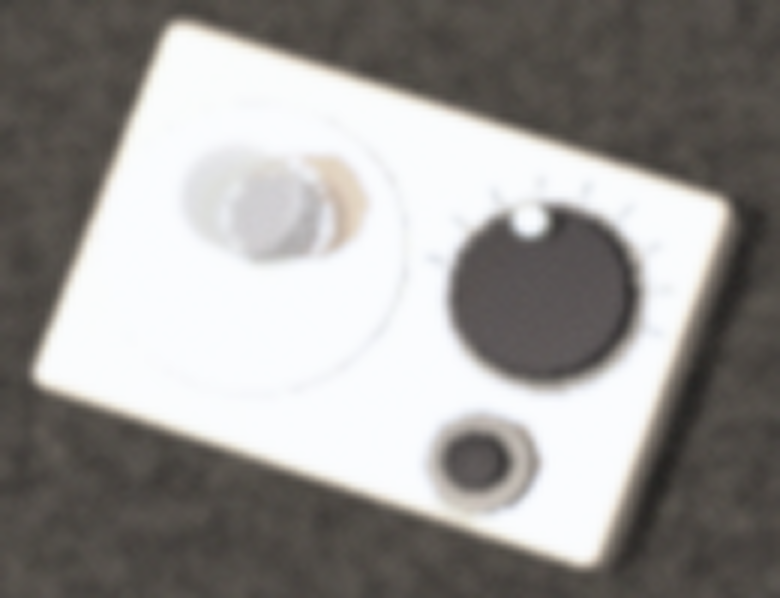

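View pics/crops.png

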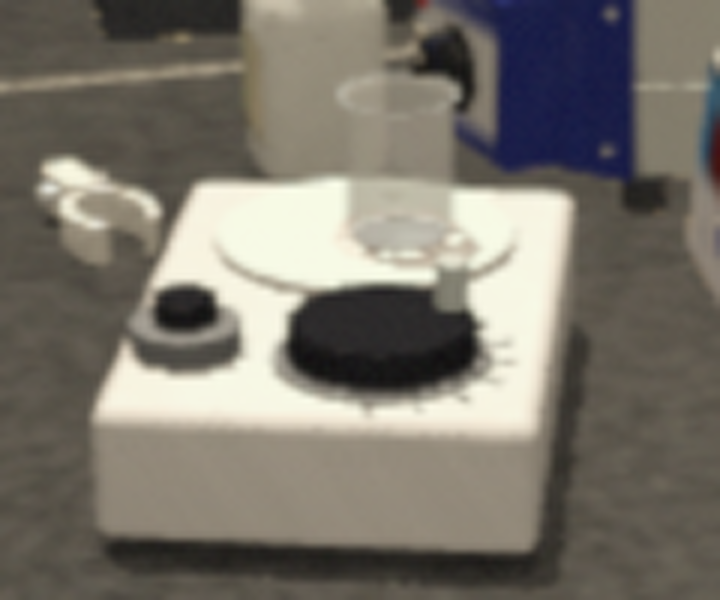

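Crop: post top at crop (530,219) → px (253.3,203.4). Dial centre is at about (545,293) → (255.8,216.4), and the button at (475,462) → (244.2,246.1).

```bash
python3 - <<'E'
from h import *
C=np.array([[171.2,231.3],[194.7,168.5],[286.7,199.6],[265,264.6]])
P=np.array([ray("top",*p,55) for p in C]);c=P.mean(0)[:2]
yaws=[np.degrees(np.arctan2(*(a-b)[1::-1])) for a,b in((P[1],P[0]),(P[2],P[3]))]+[np.degrees(np.arctan2(*(a-b)[1::-1]))-90 for a,b in((P[0],P[3]),(P[1],P[2]))]
print("yaws",yaws,"c",c);yaw=np.radians(np.mean(yaws))
R=np.array([[np.cos(yaw),-np.sin(yaw)],[np.sin(yaw),np.cos(yaw)]])
dc=ray("top",255.8,216.4,71);print("dial model",c+R@[18,-58],"seen",dc,"button model",c+R@[-50,-58],"seen@75",ray("top",244.2,246.1,75))
im=cv2.imread("pics/top0.png")
b=im[198:210,247:260].min(2).astype(float)
w=im[160:275,160:300]
d=((w.max(2)<110)).astype(np.uint8)[30:105,65:120]
n,l,st,ce=cv2.connectedComponentsWithStats(d);print(st[1:].tolist(),(ce[1:]+[225,190]).round(1).tolist())
for nm,cam,px in(("post","top",(253.3,203.4)),("post side","side",(270+455/6,150+240/6))):
    p=ray(cam,*px,89)
    for q in(c+R@[18,-58],dc[:2]):
        o=R.T@(p[:2]-q);print(nm,p.round(1),"r",np.linalg.norm(o).round(1),"ang",np.degrees(np.arctan2(o[0],o[1])).round(1))
for k,t in(("t0",(435,258)),("t8",(652,330))):
    p=ray("top",165+t[0]/6,165+t[1]/5.7,55);o=R.T@(p[:2]-c-R@[18,-58]);print(k,np.linalg.norm(o),np.degrees(np.arctan2(o[0],o[1])))
print("side dial",ray("side",270+382/6,150+325/6,71),"side btn",ray("side",270+185/6,150+300/6,75))
E
```

```text
yaws [np.float64(-19.477628237836417), np.float64(-18.035930097105865), np.float64(-19.38253325782358), np.float64(-18.780904508723637)] c [521.52113776 115.34820555]
dial model [519.74307019  54.64533514] seen [518.44087173  55.07803971  71.        ] button model [455.41666938  76.69333184] seen@75 [454.37033694  78.60782808  75.        ]
[[37, 0, 18, 7, 69], [16, 12, 30, 30, 674], [40, 37, 15, 38, 281], [14, 51, 11, 10, 81], [0, 63, 34, 12, 221]] [[272.9, 191.8], [255.7, 216.7], [274.7, 251.4], [244.1, 245.4], [236.3, 260.3]]
post [544.  58.  89.] r 24.5 ang 63.3
post [544.  58.  89.] r 25.8 ang 64.6
post side [551.   72.6  89. ] r 36.1 ang 41.2
post side [551.   72.6  89. ] r 37.0 ang 42.8
t0 45.1322625878688 -0.8897488129896053
t8 38.76082343399225 -178.23928333113057
side dial [519.2682877   47.73328422  71.        ] side btn [456.81408671  76.3597955   75.        ]
```

```bash
python3 - <<'E'
from h import *
y=np.radians(-18.9);R=np.array([[np.cos(y),-np.sin(y)],[np.sin(y),np.cos(y)]])
d=np.array([519.2,54.9])
s=cv2.imread("pics/crops.png");t=cv2.imread("pics/crop.png")
for k,col in((2,(0,0,255)),(3,(0,200,0))):
    a=k*np.pi/8;p=d+R@(25*np.array([np.sin(a),np.cos(a)]))
    for z in(71,89):
        u=(proj("side",[*p,z])-[270,150])*6;v=(proj("top",[*p,z])-[165,165])*[6,5.7]
        print(k,z,p.round(1),u.round(0),v.round(0))
        cv2.circle(s,tuple(int(x) for x in u),5,col,-1);cv2.circle(t,tuple(int(x) for x in v),5,col,-1)
for a in np.linspace(0,6.28,40):
    u=(proj("side",[*(d+34*np.array([np.cos(a),np.sin(a)])),71])-[270,150])*6;cv2.circle(s,tuple(int(x) for x in u),2,(255,0,0),-1)
b=np.array([454.8,77.5])
for z in(71,79):
    u=(proj("side",[*b,z])-[270,150])*6;cv2.circle(s,tuple(int(x) for x in u),3,(0,255,255),-1)
cv2.imwrite("pics/chk.png",np.hstack([s[:,100:520],t[:600,400:780][:598] if 0 else cv2.resize(t,(780,600))[:,420:700]]))
E
```

```text
2 71 [541.7  65.9] [433. 298.] [515. 232.]
2 89 [541.7  65.9] [433. 250.] [507. 225.]
3 71 [544.2  56.5] [447. 308.] [542. 225.]
3 89 [544.2  56.5] [447. 259.] [534. 219.]
```

View pics/chk.png

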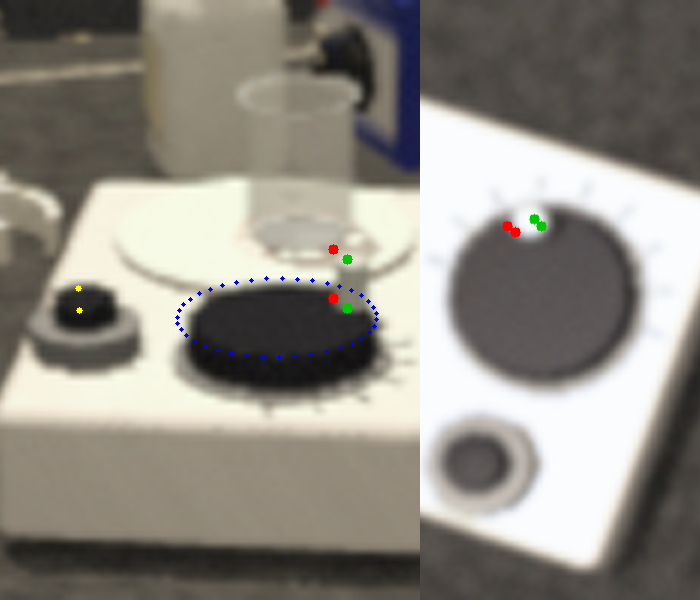

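Both views agree: the post is at click 3 (67.5°), so the target is click 7 (157.5°). Next I'll plan the finger path.

```bash
cat >> h.py <<'E'
from scipy.spatial.transform import Rotation as Ro
Y=np.radians(-18.9);RY=np.array([[np.cos(Y),-np.sin(Y)],[np.sin(Y),np.cos(Y)]]);D=np.array([519.2,54.9]);BT=np.array([454.9,77.6])
def finger(click,gap=0.,half=9.5):
    """TCP xy and jaw heading (deg) so the finger face is 'gap' mm behind the post at 'click'."""
    a=click*np.pi/8;e=np.array([np.sin(a),np.cos(a)]);t=np.array([np.cos(a),-np.sin(a)])
    return D+RY@(25*e-t*(6+half+gap)),np.degrees(np.arctan2(e[0]*0+ (RY@e)[1],(RY@e)[0]))
def heading(o): 
    z=Ro.from_euler("xyz",o["tcp_rot"]).as_matrix()[:,2];return np.degrees(np.arctan2(z[1],z[0]))
def rel(plan,o=None):
    o=o or get_obs();h=heading(o)
    for xy,hd,z in plan:
        w=(hd-h+90)%180-90
        print([*(np.array([*xy,z])-o["tool_pos"]).round(1).tolist(),round(float(w),1)])
def show():
    o=get_obs();print(round(o["time"],2),np.round(o["tool_pos"],1),"head",round(heading(o),1),"F",np.round(o["contact_force"],1),"w",round(o["grip_width"],1),"q",np.round(o["joint_positions"],2));return o
E
python3 - <<'E'
from h import *
o=show();print(Ro.from_euler("xyz",o["tcp_rot"]).as_matrix().round(2).tolist())
print(finger(3,8));rel([(*finger(3,8),150)],o)
print("beaker",ray("top",210.8,204.5,60))
E
```

```text
0.1 [ 116.  -511.7  226.1] head -77.2 F [-1.8  0.4 -0.3] w 91.9 q [-1.49  0.34  1.52  0.    1.28 -0.15]
[[-0.0, 0.98, 0.22], [0.0, 0.22, -0.98], [-1.0, 0.0, -0.0]]
(array([542.675091  ,  79.92339111]), np.float64(3.600000000000006))
[426.7, 591.6, -76.1, 80.8]
beaker [545.70440991 154.97283591  60.        ]
```

Emit:
{"name": "carry_out", "arguments": {
  "rows": [
    [21,30,0,4],
    [43,59,0,8],
    [64,89,0,12],
    [85,118,0,16],
    [107,148,0,20],
    [128,177,0,24],
    [149,207,0,28],
    [171,237,0,32],
    [192,266,0,36],
    [213,296,0,40],
    [235,325,0,44],
    [256,355,0,48],
    [277,385,0,52],
    [299,414,0,56],
    [320,444,0,61],
    [341,473,0,65],
    [363,503,0,69],
    [384,532,0,73],
    [405,562,0,77],
    [427,592,0,81]
  ],
  "hand": 0
}}

```text
time: 1.77
tool_pos: [543.4, 82.2, 225.7]
tcp_rot: [3.073, 1.569, -3.14]
contact_force: [0.2, -0.2, 0.1]
grip_width: 0.2
```

```bash
python3 - <<'E'
from h import *
o=show();rel([(*finger(3,8),z) for z in(150,100,76)],o)
E
```

```text
1.77 [543.4  82.2 225.7] head 4.0 F [ 0.2 -0.2  0.1] w 0.2 q [ 0.01  0.39  1.46  0.    1.3  -0.06]
[-0.7, -2.2, -75.7, -0.4]
[-0.7, -2.2, -125.7, -0.4]
[-0.7, -2.2, -149.7, -0.4]
```

Emit:
{"name": "carry_out", "arguments": {
  "rows": [
    [-1,-2,-30,0],
    [-1,-2,-60,0],
    [-1,-2,-90,0],
    [-1,-2,-110,0],
    [-1,-2,-125,0],
    [-1,-2,-135,0],
    [-1,-2,-143,0],
    [-1,-2,-149,0],
    [-1,-2,-149,0],
    [-1,-2,-149,0]
  ]
}}

```text
time: 2.6
tool_pos: [542.7, 80.1, 77.1]
tcp_rot: [3.063, 1.569, 3.133]
contact_force: [0.4, -0.7, -0.1]
grip_width: 0.5
```

```bash
python3 - <<'E'
from h import *
o=show();rel([(*finger(3,g),77) for g in(4,0,-2)]+[(*finger(c),77) for c in (3.25,3.5,3.75,4,4.5,5,5.5,6,6.5,6.75)],o)
snap("side","s1");t=snap("top","t1")
s=cv2.imread("pics/s1.png")
cv2.imwrite("pics/c1.png",np.hstack([cv2.resize(x,(390,400),interpolation=cv2.INTER_CUBIC) for x in(s[120:250,270:390],t[165:270,190:295])]))
E
```

```text
2.6 [542.7  80.1  77.1] head 4.0 F [ 0.4 -0.7 -0.1] w 0.5 q [ 0.01  0.55  1.65  0.    0.95 -0.06]
[0.2, -4.2, -0.1, -0.4]
[0.5, -8.2, -0.1, -0.4]
[0.6, -10.2, -0.1, -0.4]
[2.0, -10.6, -0.1, -6.0]
[3.3, -13.2, -0.1, -11.6]
[4.4, -15.9, -0.1, -17.2]
[5.1, -18.7, -0.1, -22.9]
[5.9, -24.4, -0.1, -34.1]
[5.5, -30.1, -0.1, -45.4]
[4.0, -35.7, -0.1, -56.6]
[1.4, -40.9, -0.1, -67.9]
[-2.1, -45.4, -0.1, -79.1]
[-4.2, -47.4, -0.1, -84.7]
```

View pics/c1.png

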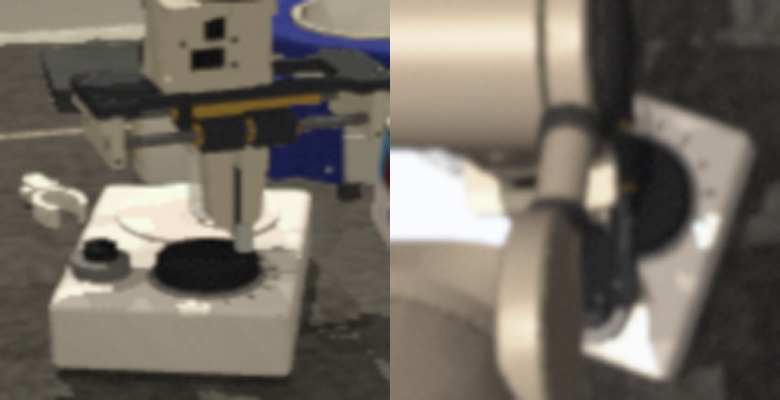

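The side view shows the finger just behind the post, at crop (240,235), and clear of the beaker. The top view is occluded by the arm. I'll feel for contact first.

Emit:
{"name": "carry_out", "arguments": {
  "rows": [
    [0,-2,0,0],
    [0,-4,0,0],
    [0.5,-5,0,0],
    [0.5,-6,0,0],
    [0.5,-6,0,0]
  ]
}}

```text
time: 3.12
tool_pos: [543.8, 75.0, 78.2]
tcp_rot: [1.189, 1.569, 1.258]
contact_force: [-0.4, 5.9, 3.3]
grip_width: 0.3
```

Emit:
{"name": "carry_out", "arguments": {
  "rows": [
    [0,-0.7,0,0],
    [0,-1.4,0,0],
    [0,-2,0,0],
    [0,-2,0,0]
  ]
}}

```text
time: 3.45
tool_pos: [544.0, 74.1, 78.5]
tcp_rot: [1.171, 1.567, 1.24]
contact_force: [0.1, 5.1, 0.3]
grip_width: 0.2
```

```bash
python3 - <<'E'
from h import *
o=show();rel([(*finger(c,half=12),77.5) for c in (3,3.25,3.5,3.6,3.75,4,4.5,5,5.5,6,6.5,6.75)],o)
E
```

```text
3.45 [544.   74.1  78.5] head 3.9 F [0.1 5.1 0.3] w 0.2 q [-0.01  0.54  1.65  0.    0.95 -0.08]
[-0.9, 0.4, -1.0, -0.3]
[0.9, -2.1, -1.0, -6.0]
[2.4, -4.7, -1.0, -11.6]
[3.0, -5.7, -1.0, -13.8]
[3.7, -7.4, -1.0, -17.2]
[4.7, -10.2, -1.0, -22.8]
[5.9, -16.2, -1.0, -34.1]
[5.9, -22.2, -1.0, -45.3]
[4.7, -28.1, -1.0, -56.6]
[2.4, -33.7, -1.0, -67.8]
[-1.0, -38.7, -1.0, -79.1]
[-3.0, -41.0, -1.0, -84.7]
```

Emit:
{"name": "carry_out", "arguments": {
  "rows": [
    [0.5,-1,-1,-3],
    [1,-2,-1,-6],
    [1.7,-3.4,-1,-9],
    [1.7,-3.4,-1,-9]
  ]
}}

```text
time: 3.78
tool_pos: [546.2, 70.5, 77.8]
tcp_rot: [0.917, 1.567, 0.827]
contact_force: [0.5, 0.6, 0.6]
grip_width: 0.0
```

Emit:
{"name": "carry_out", "arguments": {
  "rows": [
    [0.3,-0.7,0,-1.5],
    [0.7,-1.3,0,-2.6],
    [0.7,-1.3,0,-2.6]
  ]
}}

```text
time: 4.03
tool_pos: [546.8, 68.9, 77.7]
tcp_rot: [0.912, 1.567, 0.777]
contact_force: [-0.6, -0.7, 0.1]
grip_width: 0.6
```

Emit:
{"name": "carry_out", "arguments": {
  "rows": [
    [0.3,-0.6,0,-1.2],
    [0.6,-1.2,0,-2.4],
    [0.6,-1.2,0,-2.4]
  ]
}}

```text
time: 4.28
tool_pos: [547.4, 67.5, 77.7]
tcp_rot: [0.884, 1.567, 0.706]
contact_force: [0.3, 0.1, -0.4]
grip_width: 0.6
```

```bash
python3 - <<'E'
from h import *
o=show()
s=snap("side","s2")
for c in (3,4):
    a=c*np.pi/8;p=D+RY@(25*np.array([np.sin(a),np.cos(a)]));print(c,[(proj("side",[*p,z])+[1.3,0.5]-[300,180])*8 for z in (71,89)])
cv2.imwrite("pics/c2.png",cv2.resize(s[180:230,300:365],None,fx=8,fy=8,interpolation=cv2.INTER_CUBIC))
E
```

```text
4.28 [547.4  67.5  77.7] head -10.2 F [ 0.3  0.1 -0.4] w 0.6 q [-0.02  0.55  1.64  0.    0.95  0.16]
3 [array([366.44687466, 174.69584846]), array([366.55772059, 109.48141749])]
4 [array([370.80159022, 189.62887491]), array([370.9458419 , 124.01177394])]
```

View pics/c2.png

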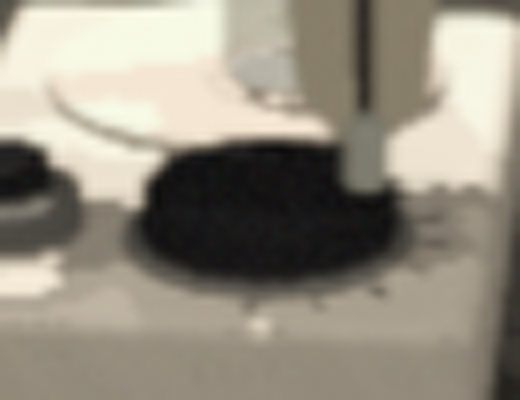

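Force is near zero and the post base at crop (363,190) matches the click 4 prediction, so one click is done. Now the second.

```bash
python3 - <<'E'
from h import *
o=show();rel([(*finger(c,half=12.8),77.5) for c in np.arange(3.7,7.01,.1)],o)
E
```

```text
4.33 [547.4  67.5  77.7] head -10.2 F [-0.4 -0.1  1.5] w 0.2 q [-0.02  0.55  1.64  0.    0.95  0.16]
[0.2, 0.5, -0.2, -2.0]
[0.7, -0.6, -0.2, -4.2]
[1.1, -1.8, -0.2, -6.5]
[1.5, -2.9, -0.2, -8.7]
[1.9, -4.1, -0.2, -11.0]
[2.2, -5.3, -0.2, -13.2]
[2.5, -6.5, -0.2, -15.5]
[2.7, -7.7, -0.2, -17.7]
[2.8, -8.9, -0.2, -20.0]
[3.0, -10.1, -0.2, -22.2]
[3.0, -11.4, -0.2, -24.5]
[3.1, -12.6, -0.2, -26.7]
[3.0, -13.8, -0.2, -29.0]
[3.0, -15.0, -0.2, -31.2]
[2.9, -16.3, -0.2, -33.5]
[2.7, -17.5, -0.2, -35.7]
[2.5, -18.7, -0.2, -38.0]
[2.2, -19.9, -0.2, -40.2]
[1.9, -21.1, -0.2, -42.5]
[1.5, -22.3, -0.2, -44.7]
[1.1, -23.4, -0.2, -47.0]
[0.7, -24.6, -0.2, -49.2]
[0.2, -25.7, -0.2, -51.5]
[-0.3, -26.8, -0.2, -53.7]
[-0.9, -27.9, -0.2, -56.0]
[-1.5, -28.9, -0.2, -58.2]
[-2.2, -30.0, -0.2, -60.5]
[-2.9, -31.0, -0.2, -62.7]
[-3.6, -32.0, -0.2, -65.0]
[-4.4, -32.9, -0.2, -67.2]
[-5.2, -33.8, -0.2, -69.5]
[-6.1, -34.7, -0.2, -71.7]
[-7.0, -35.6, -0.2, -74.0]
[-7.9, -36.4, -0.2, -76.2]
```

Emit:
{"name": "carry_out", "arguments": {
  "rows": [
    [0.7,-1,0,-4],
    [1.1,-2,0,-6.5],
    [1.5,-3,0,-9],
    [1.9,-4,0,-11],
    [1.9,-4,0,-11]
  ]
}}

```text
time: 4.75
tool_pos: [549.4, 64.7, 77.7]
tcp_rot: [1.203, 1.566, 0.831]
contact_force: [0.4, 5.7, -0.3]
grip_width: 0.4
```

Emit:
{"name": "carry_out", "arguments": {
  "rows": [
    [0.3,-1,0,-2],
    [0.5,-2,0,-4],
    [0.5,-2,0,-4]
  ]
}}

```text
time: 5.0
tool_pos: [550.1, 64.3, 77.7]
tcp_rot: [1.396, 1.563, 0.953]
contact_force: [2.0, 7.9, -1.5]
grip_width: 0.5
```

Emit:
{"name": "carry_out", "arguments": {
  "rows": [
    [0.1,-1,0,-2],
    [0.2,-1.2,0,-2.2],
    [0.2,-1.2,0,-2.2]
  ]
}}

```text
time: 5.25
tool_pos: [550.6, 64.5, 77.8]
tcp_rot: [1.469, 1.561, 0.987]
contact_force: [0.0, 6.2, 0.3]
grip_width: 0.5
```

```bash
python3 - <<'E'
from h import *
o=show();rel([(*finger(c,half=12.8),77.5) for c in np.arange(4,5.01,.1)],o)
E
```

```text
5.25 [550.6  64.5  77.8] head -27.6 F [0.  6.2 0.3] w 0.5 q [-0.03  0.55  1.64  0.01  0.95  0.45]
[-1.6, 0.1, -0.3, 8.7]
[-1.3, -1.1, -0.3, 6.4]
[-1.0, -2.3, -0.3, 4.2]
[-0.7, -3.5, -0.3, 1.9]
[-0.5, -4.7, -0.3, -0.3]
[-0.3, -5.9, -0.3, -2.6]
[-0.2, -7.1, -0.3, -4.8]
[-0.1, -8.4, -0.3, -7.1]
[-0.1, -9.6, -0.3, -9.3]
[-0.1, -10.8, -0.3, -11.6]
[-0.2, -12.0, -0.3, -13.8]
```

Emit:
{"name": "carry_out", "arguments": {
  "rows": [
    [-0.5,-1,0,2],
    [-0.5,-2,0,2],
    [-0.5,-3,0,1],
    [-0.5,-4,0,0],
    [-0.5,-4.7,0,0],
    [-0.5,-4.7,0,0]
  ]
}}

```text
time: 5.75
tool_pos: [549.8, 59.7, 77.7]
tcp_rot: [1.516, 1.561, 1.035]
contact_force: [-0.7, 1.5, 0.5]
grip_width: 0.5
```

```bash
python3 - <<'E'
from h import *
o=show();rel([(*finger(c,half=12.8),77.5) for c in np.arange(4,5.51,.1)],o)
E
```

```text
5.75 [549.8  59.7  77.7] head -27.5 F [-0.7  1.5  0.5] w 0.5 q [-0.04  0.55  1.64  0.01  0.94  0.44]
[-0.9, 4.8, -0.2, 8.6]
[-0.5, 3.7, -0.2, 6.4]
[-0.2, 2.5, -0.2, 4.1]
[0.0, 1.3, -0.2, 1.9]
[0.3, 0.1, -0.2, -0.4]
[0.4, -1.1, -0.2, -2.6]
[0.6, -2.4, -0.2, -4.9]
[0.6, -3.6, -0.2, -7.1]
[0.7, -4.8, -0.2, -9.4]
[0.6, -6.1, -0.2, -11.6]
[0.6, -7.3, -0.2, -13.9]
[0.4, -8.5, -0.2, -16.1]
[0.3, -9.7, -0.2, -18.4]
[0.1, -10.9, -0.2, -20.6]
[-0.2, -12.1, -0.2, -22.9]
[-0.5, -13.3, -0.2, -25.1]
```

Snapped at 4.4, so the dial should be at click 5. Next push to about 5.45.

Emit:
{"name": "carry_out", "arguments": {
  "rows": [
    [0.5,-1,0,-3],
    [0.6,-2.4,0,-5],
    [0.6,-3.6,0,-7],
    [0.6,-4.8,0,-9.5],
    [0.6,-5.5,0,-10.5],
    [0.6,-5.5,0,-10.5]
  ]
}}

```text
time: 6.25
tool_pos: [550.4, 54.0, 77.7]
tcp_rot: [1.521, 1.561, 0.857]
contact_force: [-0.6, -0.1, -0.2]
grip_width: 0.3
```

```bash
python3 - <<'E'
from h import *
o=show();rel([(*finger(c,half=12.8),77.5) for c in np.arange(4.8,5.81,.1)],o)
s=snap("side","s3")
for c in (5,6):
    a=c*np.pi/8;p=D+RY@(25*np.array([np.sin(a),np.cos(a)]));print(c,[(proj("side",[*p,z])+[1.3,0.5]-[300,180])*8 for z in (71,89)])
cv2.imwrite("pics/c3.png",cv2.resize(s[180:230,300:365],None,fx=8,fy=8,interpolation=cv2.INTER_CUBIC))
E
```

```text
6.25 [550.4  54.   77.7] head -38.1 F [-0.6 -0.1 -0.2] w 0.3 q [-0.05  0.55  1.64  0.01  0.94  0.61]
[0.1, 0.9, -0.2, 1.2]
[0.1, -0.3, -0.2, -1.1]
[0.0, -1.6, -0.2, -3.3]
[-0.1, -2.8, -0.2, -5.6]
[-0.3, -4.0, -0.2, -7.8]
[-0.5, -5.2, -0.2, -10.1]
[-0.8, -6.4, -0.2, -12.3]
[-1.1, -7.6, -0.2, -14.6]
[-1.4, -8.8, -0.2, -16.8]
[-1.8, -9.9, -0.2, -19.1]
[-2.3, -11.1, -0.2, -21.3]
5 [array([360.19668164, 204.31933873]), array([360.262201  , 138.31718478])]
6 [array([335.97183348, 216.46115624]), array([335.85430871, 150.15174177])]
```

View pics/c3.png

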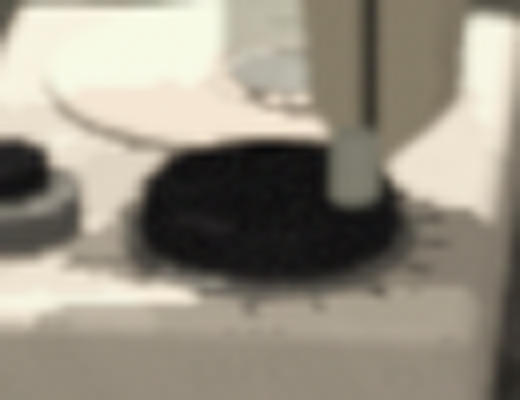

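The post base moved from (363,190) to (353,205), against a predicted shift of (−10.6,+14.7). The dial is at click 5, with two clicks to go.

Emit:
{"name": "carry_out", "arguments": {
  "rows": [
    [0,-1.6,0,-3],
    [-0.1,-2.8,0,-5.5],
    [-0.3,-4,0,-8],
    [-0.5,-5.2,0,-10],
    [-0.8,-6.2,0,-12],
    [-0.8,-6.4,0,-12],
    [-0.8,-6.4,0,-12]
  ]
}}

```text
time: 6.88
tool_pos: [549.4, 47.8, 77.6]
tcp_rot: [1.548, 1.562, 0.678]
contact_force: [0.8, 2.0, 0.1]
grip_width: 0.4
```

```bash
python3 - <<'E'
from h import *
o=show();rel([(*finger(c,half=12.8),77.5) for c in np.arange(5.2,6.81,.1)],o)
E
```

```text
6.88 [549.4  47.8  77.6] head -49.9 F [0.8 2.  0.1] w 0.4 q [-0.06  0.55  1.65  0.01  0.94  0.81]
[0.7, 2.2, -0.1, 4.0]
[0.5, 1.0, -0.1, 1.7]
[0.2, -0.2, -0.1, -0.5]
[-0.1, -1.4, -0.1, -2.8]
[-0.5, -2.6, -0.1, -5.0]
[-0.9, -3.8, -0.1, -7.3]
[-1.3, -4.9, -0.1, -9.5]
[-1.8, -6.0, -0.1, -11.8]
[-2.3, -7.1, -0.1, -14.0]
[-2.9, -8.2, -0.1, -16.3]
[-3.5, -9.3, -0.1, -18.5]
[-4.2, -10.3, -0.1, -20.8]
[-4.9, -11.3, -0.1, -23.0]
[-5.6, -12.3, -0.1, -25.3]
[-6.4, -13.2, -0.1, -27.5]
[-7.2, -14.2, -0.1, -29.8]
[-8.1, -15.1, -0.1, -32.0]
```

Emit:
{"name": "carry_out", "arguments": {
  "rows": [
    [-0.5,-1.4,0,-3],
    [-0.7,-2.6,0,-5],
    [-0.9,-3.6,0,-7],
    [-0.9,-3.6,0,-7]
  ]
}}

```text
time: 7.22
tool_pos: [548.6, 43.6, 77.7]
tcp_rot: [1.458, 1.562, 0.466]
contact_force: [0.4, 0.3, 0.4]
grip_width: 0.3
```

```bash
python3 - <<'E'
from h import *
o=show();rel([(*finger(c,half=12.8),77.5) for c in np.arange(5.5,6.81,.1)],o)
s=snap("side","s4")
cv2.imwrite("pics/c4.png",cv2.resize(s[180:230,300:365],None,fx=8,fy=8,interpolation=cv2.INTER_CUBIC))
E
```

```text
7.22 [548.6  43.6  77.7] head -56.9 F [0.4 0.3 0.4] w 0.3 q [-0.06  0.54  1.65  0.01  0.94  0.93]
[0.7, 2.8, -0.2, 4.2]
[0.4, 1.6, -0.2, 2.0]
[-0.0, 0.5, -0.2, -0.3]
[-0.5, -0.7, -0.2, -2.5]
[-1.0, -1.8, -0.2, -4.8]
[-1.5, -2.9, -0.2, -7.0]
[-2.1, -4.0, -0.2, -9.3]
[-2.7, -5.0, -0.2, -11.5]
[-3.4, -6.1, -0.2, -13.8]
[-4.1, -7.1, -0.2, -16.0]
[-4.8, -8.1, -0.2, -18.3]
[-5.6, -9.0, -0.2, -20.5]
[-6.4, -9.9, -0.2, -22.8]
[-7.3, -10.8, -0.2, -25.0]
```

View pics/c4.png

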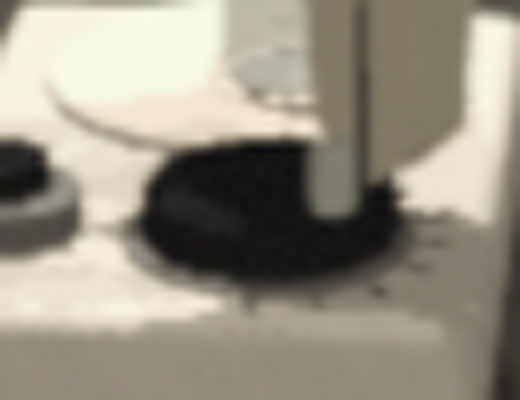

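The post base is at (332,217), which is click 6. Last click: stop at about 6.45.

Emit:
{"name": "carry_out", "arguments": {
  "rows": [
    [-0.7,-1.2,0,-3.5],
    [-1.5,-2.9,0,-7],
    [-2.1,-4,0,-9],
    [-2.7,-5,0,-11.5],
    [-3.4,-6.1,0,-14],
    [-4.1,-7.1,0,-16],
    [-4.4,-7.6,0,-17],
    [-4.4,-7.6,0,-17]
  ]
}}

```text
time: 7.93
tool_pos: [544.5, 36.2, 77.8]
tcp_rot: [1.456, 1.561, 0.17]
contact_force: [1.8, 1.9, -0.1]
grip_width: 0.5
```

```bash
python3 - <<'E'
from h import *
o=show();rel([(*finger(c,half=12.8),77.5) for c in np.arange(6,6.81,.1)]+[(BT,0,77.5)],o)
s=snap("side","s5")
for c in (6,7,8):
    a=c*np.pi/8;p=D+RY@(25*np.array([np.sin(a),np.cos(a)]));print(c,(proj("side",[*p,71])+[.5,.5]-[300,180])*8)
cv2.imwrite("pics/c5.png",cv2.resize(s[180:230,300:365],None,fx=8,fy=8,interpolation=cv2.INTER_CUBIC))
E
```

```text
7.93 [544.5  36.2  77.8] head -73.7 F [ 1.8  1.9 -0.1] w 0.5 q [-0.08  0.54  1.67  0.    0.93  1.21]
[2.6, 4.6, -0.3, 9.8]
[2.0, 3.5, -0.3, 7.6]
[1.4, 2.4, -0.3, 5.3]
[0.7, 1.4, -0.3, 3.1]
[0.0, 0.4, -0.3, 0.8]
[-0.7, -0.6, -0.3, -1.4]
[-1.5, -1.6, -0.3, -3.7]
[-2.3, -2.5, -0.3, -5.9]
[-3.2, -3.4, -0.3, -8.2]
[-89.6, 41.4, -0.3, 73.7]
6 [329.57183348 216.46115624]
7 [295.35121932 224.07700646]
8 [256.53605863 225.89631355]
```

View pics/c5.png

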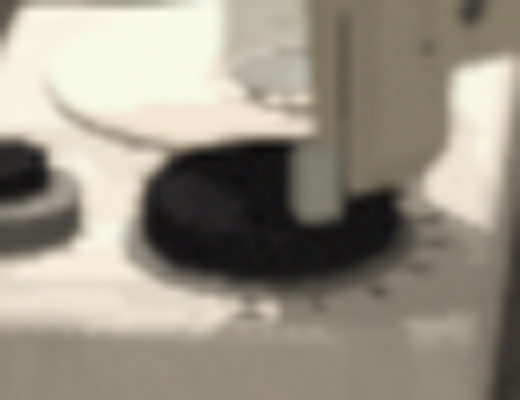

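The post at (318,221) is still part way, at about 6.4. I'll nudge it slightly.

Emit:
{"name": "carry_out", "arguments": {
  "rows": [
    [-0.5,-0.5,0,-1],
    [-1,-1.1,0,-2.5],
    [-1.3,-1.5,0,-3.5],
    [-1.3,-1.5,0,-3.5]
  ]
}}

```text
time: 8.32
tool_pos: [542.9, 34.3, 77.8]
tcp_rot: [1.41, 1.562, 0.063]
contact_force: [-0.3, -0.0, 0.1]
grip_width: 0.5
```

```bash
python3 - <<'E'
from h import *
o=show();rel([(*finger(c,half=12.8),77.5) for c in (6.4,6.5,6.6,6.7)],o)
b=cv2.imread("pics/s5.png").astype(int);s=snap("side","s6")
# post column: bright vs dark dial at row of post base
for n,i in(("s5",b),("s6",s.astype(int))):
    print(n,[ (r,i[r,325:350].min(1).tolist()) for r in (203,206)])
E
```

```text
8.32 [542.9  34.3  77.8] head -77.2 F [-0.3 -0.   0.1] w 0.5 q [-0.08  0.53  1.67  0.    0.93  1.27]
[1.6, 2.3, -0.3, 4.3]
[0.9, 1.3, -0.3, 2.1]
[0.1, 0.4, -0.3, -0.2]
[-0.7, -0.6, -0.3, -2.4]
s5 [(203, [32, 33, 27, 23, 20, 18, 20, 21, 21, 18, 29, 66, 96, 110, 112, 111, 107, 83, 76, 86, 84, 76, 62, 57, 69]), (206, [34, 36, 36, 34, 32, 24, 19, 18, 18, 20, 23, 51, 86, 104, 105, 103, 96, 69, 28, 18, 16, 22, 18, 20, 41])]
s6 [(203, [33, 31, 32, 29, 17, 21, 21, 21, 21, 26, 64, 97, 109, 112, 111, 108, 88, 72, 81, 87, 86, 84, 81, 73, 73]), (206, [37, 35, 35, 33, 31, 29, 26, 19, 19, 22, 50, 86, 105, 108, 108, 102, 74, 35, 22, 20, 18, 18, 20, 23, 40])]
```

```bash
python3 - <<'E'
from h import *
s=snap("side","s7");show()
for n,k in(("s3",5),("s4",6),("s5",0),("s6",0),("s7",0)):
    i=cv2.imread(f"pics/{n}.png").astype(float);i=cv2.resize(i,None,fx=8,fy=8,interpolation=cv2.INTER_CUBIC)
    best=[]
    for r in (24,20,16,12,8): pass
    g=i.min(2)[180*8:230*8,300*8:365*8]
    m=((g>60)).astype(np.uint8); m[:,:230]=0;m[:,385:]=0
    # lowest bright rows of the post within dial
    rows=[y for y in range(185,235) if 20<m[y,230:385].sum()<60]
    y=max(rows) if rows else 0
    ys=[q for q in range(y-10,y) ];x=[np.flatnonzero(m[q]).mean() for q in ys if m[q].any()]
    print(n,"bottom",y,"x",np.mean(x).round(1))
for c in (5,6,6.5,6.75,7,8):
    a=c*np.pi/8;p=D+RY@(25*np.array([np.sin(a),np.cos(a)]));print(c,((proj("side",[*p,71])+[.5,.5]-[300,180])*8).round(1))
E
```

```text
8.42 [542.9  34.3  77.8] head -77.1 F [ 0.1 -0.   0. ] w 0.3 q [-0.08  0.53  1.67  0.    0.93  1.27]
s3 bottom 205 x 353.5
s4 bottom 216 x 332.8
s5 bottom 221 x 317.0
s6 bottom 223 x 309.8
s7 bottom 223 x 309.8
5 [353.8 204.3]
6 [329.6 216.5]
6.5 [313.4 220.9]
6.75 [304.6 222.7]
7 [295.4 224.1]
8 [256.5 225.9]
```

The force is zero, but the image puts the post at only about 6.6. Moving the finger face up to about 6.85 is still safe, well short of 7.5, so I'll do that and measure again.

Emit:
{"name": "carry_out", "arguments": {
  "rows": [
    [-0.4,-0.3,0,-1],
    [-0.8,-0.7,0,-2.5],
    [-1.2,-1.1,0,-4],
    [-1.2,-1.1,0,-4]
  ]
}}

```text
time: 8.75
tool_pos: [541.5, 33.0, 77.7]
tcp_rot: [1.388, 1.562, -0.029]
contact_force: [0.1, 0.7, -0.8]
grip_width: 0.5
```

```bash
cat >> h.py <<'E'
def post(n):
    i=cv2.resize(cv2.imread(f"pics/{n}.png").astype(float),None,fx=8,fy=8,interpolation=cv2.INTER_CUBIC)
    g=i.min(2)[1440:1840,2400:2920];m=(g>60).astype(np.uint8);m[:,:230]=0;m[:,385:]=0
    y=max([y for y in range(185,235) if 20<m[y].sum()<60] or [0])
    return y,round(float(np.mean([np.flatnonzero(m[q]).mean() for q in range(y-10,y) if m[q].any()])),1)
E
python3 - <<'E'
from h import *
o=show();snap("side","s8");print(post("s8"));rel([(*finger(c,half=12.8),77.5) for c in (6.5,6.6,6.7,6.8,6.9)],o)
E
```

```text
8.75 [541.5  33.   77.7] head -81.2 F [ 0.1  0.7 -0.8] w 0.5 q [-0.08  0.53  1.68  0.    0.93  1.34]
(223, 302.7)
[2.3, 2.5, -0.2, 6.1]
[1.5, 1.6, -0.2, 3.8]
[0.7, 0.7, -0.2, 1.6]
[-0.1, -0.2, -0.2, -0.7]
[-1.0, -1.1, -0.2, -2.9]
```

```bash
python3 - <<'E'
from h import *
f=lambda n:cv2.resize(cv2.imread(f"pics/{n}.png")[185:215,312:362],None,fx=8,fy=9,interpolation=cv2.INTER_CUBIC)
cv2.imwrite("pics/c8.png",np.vstack([np.hstack([f("s4"),f("s5")]),np.hstack([f("s7"),f("s8")])]))
E
```

```text
(no output)
```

View pics/c8.png

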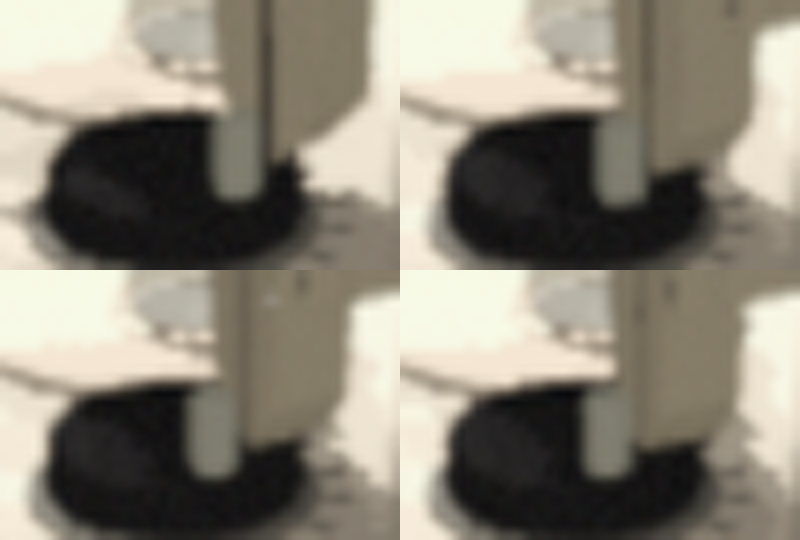

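Emit:
{"name": "carry_out", "arguments": {
  "rows": [
    [1.5,1.5,0,0],
    [3,3,0,0],
    [5.5,6,0,0],
    [5.5,6,0,0]
  ]
}}

```text
time: 9.13
tool_pos: [547.5, 39.6, 77.7]
tcp_rot: [1.409, 1.562, -0.006]
contact_force: [0.7, -0.1, -0.7]
grip_width: 0.5
```

```bash
python3 - <<'E'
from h import *
o=show();snap("side","s9");print(post("s9"))
i=cv2.imread("pics/s9.png").min(2);print(i[203,328:350],i[206,328:350])
E
```

```text
9.13 [547.5  39.6  77.7] head -81.1 F [ 0.7 -0.1 -0.7] w 0.5 q [-0.07  0.54  1.66  0.    0.93  1.35]
(224, 302.4)
[ 33  33  35  33  30  31  51  89 106 111 111 107  85  48  24  27  42  50
  40  36  34  58] [ 34  35  33  34  29  22  41  81 104 110 110 101  79  44  22  19  19  16
  22  19  17  38]
```

Backed off, the post stays put. I'll lift clear and measure its angle properly from above.

Emit:
{"name": "carry_out", "arguments": {
  "rows": [
    [0,0,20,0],
    [0,0,50,0],
    [0,-5,80,0],
    [-5,-30,100,0],
    [-15,-65,110,0],
    [-30,-100,110,0],
    [-45,-135,110,0],
    [-60,-170,110,0],
    [-75,-205,110,0],
    [-90,-240,110,0],
    [-90,-240,110,0]
  ]
}}

```text
time: 10.1
tool_pos: [455.1, -205.9, 187.8]
tcp_rot: [1.1, 1.562, -0.32]
contact_force: [1.1, 0.1, 0.1]
grip_width: 0.3
```

```bash
python3 - <<'E'
from h import *
o=show();snap("side","s10");print(post("s10"));t=snap("top","t2");a=cv2.imread("pics/top0.png")
for n,i in(("t0",a),("t2",t)):
    m=np.zeros(i.shape[:2],np.uint8);cv2.circle(m,(256,217),14,1,-1)
    w=np.clip(i.min(2).astype(float)-110,0,None)*m;ys,xs=np.nonzero(w);W=w[ys,xs]
    # restrict to blob of brightest
    k=(cv2.GaussianBlur(w,(0,0),1.2));y0,x0=np.unravel_index(k.argmax(),k.shape)
    s=(abs(ys-y0)<5)&(abs(xs-x0)<5);u=(xs[s]*W[s]).sum()/W[s].sum();v=(ys[s]*W[s]).sum()/W[s].sum()
    p=ray("top",u,v,89);q=RY.T@(p[:2]-D);print(n,round(u,1),round(v,1),p.round(1),"r",np.linalg.norm(q).round(1),"ang",np.degrees(np.arctan2(q[0],q[1])).round(1))
c=[cv2.resize(i[165:270,165:295],None,fx=3,fy=3,interpolation=cv2.INTER_CUBIC) for i in(a,t)]
cv2.imwrite("pics/c10.png",np.hstack(c))
E
```

```text
10.1 [ 455.1 -205.9  187.8] head -81.4 F [1.1 0.1 0.1] w 0.3 q [-0.58  0.33  1.66  0.    1.15  0.84]
(224, 301.6)
t0 252.9 204.6 [541.5  58.7  89. ] r 22.6 ang 61.3
t2 264.9 213.2 [523.3  33.1  89. ] r 22.1 ang 150.5
```

View pics/c10.png

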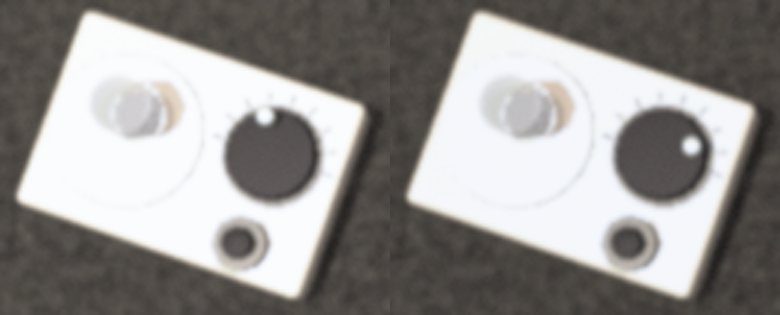

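Seen from above, the post has turned by 89.2° (61.3° → 150.5° in my frame). That is four clicks, so the dial is set, and the beaker hasn't moved. Next is the button.

```bash
python3 - <<'E'
from h import *
o=get_obs();print(ray("top",244.15,245.7,79));rel([(BT,-108.9,180),(BT,-108.9,95)],o)
E
```

```text
[454.99881715  78.04272461  79.        ]
[-1.8, 279.3, -7.6, -27.6]
[-1.8, 279.3, -92.6, -27.6]
```

Emit:
{"name": "carry_out", "arguments": {
  "rows": [
    [0,30,0,-3],
    [0,65,0,-7],
    [0,100,0,-11],
    [0,135,0,-15],
    [0,170,0,-19],
    [0,205,0,-23],
    [0,235,0,-26],
    [-1,260,0,-27.5],
    [-1.5,275,-5,-27.5],
    [-2,279.5,-10,-27.5],
    [-2,279.5,-35,-27.5],
    [-2,279.5,-60,-27.5],
    [-2,279.5,-80,-27.5],
    [-2,279.5,-92,-27.5],
    [-2,279.5,-97,-27.5],
    [-2,279.5,-97,-27.5]
  ]
}}

```text
time: 11.53
tool_pos: [453.9, 78.0, 89.5]
tcp_rot: [1.219, 1.565, -0.679]
contact_force: [-0.6, 0.1, -0.0]
grip_width: 0.3
```

```bash
python3 - <<'E'
from h import *
o=show();rel([([455,77.8],-108.9,z) for z in(82,79,73)],o)
E
```

```text
11.53 [453.9  78.   89.5] head -108.7 F [-0.6  0.1 -0. ] w 0.3 q [ 0.01  0.4   1.88 -0.01  0.86  1.91]
[1.1, -0.2, -7.5, -0.2]
[1.1, -0.2, -10.5, -0.2]
[1.1, -0.2, -16.5, -0.2]
```

Emit:
{"name": "carry_out", "arguments": {
  "rows": [
    [1,0,-4,0],
    [1,0,-7,0],
    [1,0,-9,0],
    [1,0,-11,0],
    [1,0,-11,0]
  ]
}}

```text
time: 11.95
tool_pos: [454.8, 78.0, 78.5]
tcp_rot: [1.231, 1.565, -0.667]
contact_force: [-0.3, 0.1, 0.3]
grip_width: 0.3
```

Emit:
{"name": "carry_out", "arguments": {
  "rows": [
    [0,0,-1.5,0],
    [0,0,-3,0],
    [0,0,-3,0]
  ]
}}

```text
time: 12.2
tool_pos: [455.1, 78.0, 75.6]
tcp_rot: [1.296, 1.564, -0.602]
contact_force: [0.1, -0.3, 2.2]
grip_width: 0.7
```

Emit:
{"name": "carry_out", "arguments": {
  "rows": [
    [0,0,-1,0],
    [0,0,-2,0],
    [0,0,-3,0],
    [0,0,-4,0],
    [0,0,-4,0]
  ]
}}

```text
time: 12.62
tool_pos: [455.1, 78.0, 71.6]
tcp_rot: [1.3, 1.564, -0.598]
contact_force: [-0.7, -0.9, 3.4]
grip_width: 0.3
```

Emit:
{"name": "carry_out", "arguments": {
  "rows": [
    [0,0,-1,0],
    [0,0,-2,0],
    [0,0,-3,0],
    [0,0,-3,0]
  ]
}}

```text
time: 12.95
tool_pos: [455.3, 78.0, 70.7]
tcp_rot: [1.367, 1.563, -0.53]
contact_force: [-7.6, 0.8, 28.1]
grip_width: 0.4
```

That is the hard stop: 28 N with no more travel. Lifting off now and moving away.

Emit:
{"name": "carry_out", "arguments": {
  "rows": [
    [0,0,3,0],
    [0,0,8,0],
    [0,0,20,0],
    [0,0,45,0],
    [0,0,80,0],
    [0,-20,105,0],
    [0,-55,110,0],
    [0,-90,110,0],
    [0,-125,110,0],
    [0,-160,110,0],
    [0,-195,110,0],
    [0,-230,110,0],
    [0,-265,110,0],
    [0,-280,110,0],
    [0,-280,110,0]
  ]
}}

```text
time: 14.2
tool_pos: [455.1, -205.4, 180.2]
tcp_rot: [1.281, 1.562, -0.621]
contact_force: [0.6, 0.6, 0.1]
grip_width: 0.3
```

```bash
python3 - <<'E'
from h import *
o=show();s=snap("side","s11");print(post("s10"),post("s11"));t=snap("top","t3")
a=cv2.imread("pics/t2.png");a0=cv2.imread("pics/top0.png")
d=cv2.absdiff(a,t).max(2);print("stirrer diff t2/t3",(d[165:270,165:295]>35).sum(),"dial",d[200:233,240:272].max(),"button",d[238:254,236:253].max())
d0=cv2.absdiff(a0,t).max(2);print("diff vs start: beaker",d0[180:222,180:228].max(),"dish",d0[190:238,362:412].max(),"bottle",d0[220:248,432:466].max(),"weight",d0[262:280,388:406].max())
s0=cv2.imread("pics/side0.png");print("side button vs start",cv2.absdiff(s,s0)[194:214,290:311].max())
E
```

```text
14.2 [ 455.1 -205.4  180.2] head -109.0 F [0.6 0.6 0.1] w 0.3 q [-0.58  0.34  1.67 -0.    1.13  1.32]
(224, 301.6) (225, 275.5)
stirrer diff t2/t3 0 dial 5 button 4
diff vs start: beaker 20 dish 161 bottle 182 weight 144
side button vs start 5
```

The top view shows the dial and button unchanged. The side post metric (275.5) disagrees, so I'll check that along with the dish, bottle and weight.

```bash
python3 - <<'E'
from h import *
a,b,c=[cv2.imread(f"pics/{n}.png") for n in("s10","s11","side0")]
print("dial region s10/s11",cv2.absdiff(a,b)[195:215,315:352].max())
print(a.min(2)[206,328:346],b.min(2)[206,328:346])
d=cv2.absdiff(b,c).max(2);print("bottle",(d[305:372,356:398]>40).mean(),"dish",(d[288:320,350:412]>40).mean(),"weight",(d[305:335,296:318]>40).mean())
E
```

```text
dial region s10/s11 117
[ 43  43  42  41  42  42  55  85 107 112 111 104  83  56  43  40  38  34] [ 94  94  94  95  94  94  93  94  95 103 109 104  83  56  45  39  39  36]
bottle 0.007107320540156361 dish 0.009072580645161291 weight 0.5606060606060606
```

In the side view the gripper now covers the left part of the dial, and the post's right edge is unchanged. I'll move the arm further out of view to confirm the weight.

Emit:
{"name": "carry_out", "arguments": {
  "rows": [
    [-20,-20,10,0],
    [-45,-45,20,0],
    [-70,-70,30,0],
    [-95,-95,40,0],
    [-120,-125,45,0],
    [-145,-150,45,0],
    [-170,-175,45,0],
    [-195,-200,45,0],
    [-220,-225,45,0],
    [-240,-245,45,0],
    [-240,-245,45,0]
  ]
}}

```text
time: 15.22
tool_pos: [212.8, -449.0, 224.9]
tcp_rot: [1.213, 1.564, -0.689]
contact_force: [-0.7, 0.1, 0.5]
grip_width: 0.2
```

```bash
python3 - <<'E'
from h import *
show();snap("side","s12");t=snap("top","t4");b,c=cv2.imread("pics/s12.png"),cv2.imread("pics/side0.png")
print(post("s10"),post("s12"))
d=cv2.absdiff(b,c).max(2);print("side bottle",(d[305:372,356:398]>40).mean(),"dish",(d[288:320,350:412]>40).mean(),"weight",(d[305:335,296:318]>40).mean())
d=cv2.absdiff(t,cv2.imread("pics/top0.png")).max(2);print("top dish",(d[190:238,362:412]>40).mean(),"bottle",(d[220:248,432:466]>40).mean(),"weight",(d[262:280,388:406]>40).mean())
print("dial t2/t4",cv2.absdiff(t,cv2.imread("pics/t2.png"))[200:233,240:272].max())
E
```

```text
15.22 [ 212.8 -449.   224.9] head -109.0 F [-0.7  0.1  0.5] w 0.2 q [-1.28  0.29  1.61  0.    1.24  0.62]
(224, 301.6) (224, 301.6)
side bottle 0.0 dish 0.0 weight 0.0
top dish 0.0 bottle 0.0 weight 0.0
dial t2/t4 20
```

Everything is confirmed, so I'm handing in.

```bash
python3 -c "
from h import *
print(close_job())"
```

```text
the job is handed in; nothing more can be done
None
```

The dial is set four clicks further on and the start button has been pressed and released. I handed the job in at about 15 s of the 48 s allowed.

- **Dial:** I pushed the post clockwise with the closed fingertips, one click at a time, from click 3 to click 7. From above it turned 89.2°, against 90° for four clicks.
- **Button:** I pressed it afterwards, down to its hard stop. The force peaked at about 28 N at the fingertip, more than the 4 N needed. It came up again: it looks the same as at the start in the side view and as before the press from above.
- **Surroundings:** The bottle, dish and weight show no change in either view, and the beaker shows none from above. The arm is clear of everything.

**Checks that disagreed:**
- **Last click:** the post did not visibly snap into place. It followed the finger at almost no force, so I moved the finger on a little, staying short of the next half-way point. It then stayed put when I backed off. My measurements put it about 1° short of the full turn from above, and a few degrees short in the side view. Both are within my calibration error and far from another click.
- **Side-view reading:** one post reading after the press (275.5 instead of 301.6) came from the gripper blocking the view. With the arm out of the way it read 301.6 again.

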